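# Hook the retaining rail into the bottle rack

## Task

Hook the loose yellow retaining rail onto the front of the small bottle rack: put its two steel hooks through the slots of the two uprights, then push the rail down until it sits fully home and the red sprung rollers have snapped in over its lower edge. Let go of it, and do not knock over the two bottles standing in the rack.

Things in the scene. Friction and masses are not known exactly. Their poses are not given: they have to be found in the camera images.
- rail_mid (a point): Centre of the loose yellow rail's box section, half-way up: 22 mm thick (x), 200 long (y), 46 high (z), 0.33 kg; black sleeve on the middle 60 mm to grip across the thickness. It starts upright on the worktop, this point 23 mm up. Its back (+x) has at each end a steel connector 48 mm wide (y 49 to 97 mm either side), face at x +21 mm; the back is bare between them.
- hook_left (a point): Middle of the neck of the rail's hook at its +y end, at x +24, y +84, z +12 mm from rail_mid; axes as the rail's. The neck is 10 mm wide and 10 high. Behind it a lip 10 mm wide, 6 thick hangs down to 23 mm below this point; the hook ends 12 mm behind (+x of) this point. The gap between connector face and lip is 6 to 7.5 mm. The same hook is at the -y end.
- rail_home (a point): Point on the fixed rack where rail_mid is when the rail is fully home; x level to the rack's back, y left, z up. The rail's axes then lie along these (it may lean 0.08 rad by its play). It is 63 mm above the worktop, 21 mm in front of the uprights' faces. The hooks go in (along x) with the rail 22 mm (18 to 27) above home until the connectors touch the uprights; then straight down 22 mm.
- slot_left (a point): Centre of the left upright's slot, in the plane of its front face, at x +21, y +84, z +26 mm from rail_home; axes the same. The slot is 18 mm wide and 38 high, through a plate 5 mm thick; the neck comes to sit on its lower end with the lip behind the plate. The right upright has the same slot at y -84 mm.
- roller_left_mid (a point): Centre of the left red roller (12 mm thick, 18 long), at y +62, z -8 mm from rail_home, 5 mm proud of the upright; another at y -62 mm. Sprung, they yield into the uprights. The rail's lower edge meets them 16 to 19 mm above home; on top of its weight it needs a push down of about 8 to 15 N, most at 12 mm; below about 6 mm they spring out over the edge. Up to 25 N does no harm.
- rack: Fixed bottle rack; origin on the worktop midway between the uprights, in the plane of their front faces; x to its back, y to its left. Two grey uprights 118 mm high, 52 wide (y 48 to 100 mm either side, 96 mm free between), on a deck 10 mm high, 226 wide, reaching 180 mm back.
- brown_bottle: Brown bottle with blue cap, 62 mm across, 125 high, standing loose on the rack's deck about 115 mm behind the uprights' faces, at the left; origin under its centre, z up its axis.
- white_bottle: White bottle with green cap, 58 mm across, 140 high, likewise at the right; origin under its centre, z up its axis.
Things that resemble listed ones, but are neither listed nor needed, are in the scene too. There is more than one size of the part that bears rail_mid; the job needs the middle-sized. Leave any purple look-alike of the brown_bottle alone.

How it is judged:
By the outcome, as a careful person would: the job done as asked, in the order asked, and still so for the second after the job is handed in, with the robot touching nothing.
It also fails if it takes over 40 s, if anything falls off the work surface, if the arm or the gripper's body presses on something with over 40 N, if the wrist force passes 120 N, or if a joint passes its speed limit or range.

## Robot

A 6-joint arm with a two-finger parallel gripper is mounted at the origin on the work surface; the furniture and walls round the work are solid. World frame = base frame: x ahead of the robot, y to its left, z up, the work surface at z = 0. Lengths are in mm, angles in rad, forces in N, time in s.
With the tool pointing down it reaches from about 350 to 775 mm from the base axis. Payload 7.3 kg.
Tool frame: the origin (TCP) lies on the centre line of the jaws, within the pads' length; the fingertips stand 17 mm ahead of it and the grasp point (between the pads) lies 2 mm behind it; z points along the fingers, y is the line along which they close (so a half turn about z gives the same grasp; the last joint's range is limited). The gripper opens to 92 mm and grips with 3 to 60 N. Pads are 19 mm wide; open, the fingers measure 130 mm over their backs; the gripper's body (75 mm by 190 mm) begins 47 mm behind the grasp point.
Start: joints at [1.056, 0.342, 1.524, -0, 1.275, -0.146], TCP at [189.247, 489.723, 243.741] pointing down, gripper open.
Joint ranges: [-2.53, 2.53], [-0.77, 2.02], [0.04, 2.7], [-1, 4.14], [0.28, 2.66], [-3.11, 3.11]. Speed limits (rad/s): [2.57, 2.57, 3.14, 3.14, 3.14, 3.14].

## Interface

Orientations are given as [roll, pitch, yaw] about the fixed x, y, z axes, in that order (R = Rz(yaw) Ry(pitch) Rx(roll)).
In Python, from plant import bot gives the robot as it stands. The module is installed in compiled form; this text tells all that it offers.
- The arm moves only by the shell command python3 -m pendant 'ROWS'. ROWS is JSON, a list of rows, each a list of 3 entries, a list of its own where there are three numbers: the shift along the world's x, y, z as a fraction of full scale, then the turn, a rotation vector about the world's x, y, z as a fraction of full scale, then the opening, from -1 (shut) to 1 (fully open), so that 0 is half open. In form: [[[tx, ty, tz], [rx, ry, rz], claw], ...]. A call has exactly 10 rows; each row shifts and turns the commanded pose from where the row before left it; what a row does not reach is not made up. Full scale, the value 1, is 30 mm for a shift and 0.12 rad for a turn. A row lasts 1/12 s, in which the tool goes at most 41.7 mm and 7.16 degrees, less where a joint would pass 70% of its speed; a pose out of reach is approached as far as the arm can. A call with a number of a shift or a turn outside -1 to 1 is refused whole. A call with a gripper value outside its range is refused whole. The fingers move at their own pace and stop on an object; the grip force is fixed at half the most. Time passes only in rows, so rows that do not move let the fingers close, or fill a call up. It gives the time, the measured TCP pose, the force, the opening and the grip force at its end, in the units of the state.
- bot.get_obs(): the state, without advancing time (a new reading comes with each control period).
- bot.capture(name): name is "scene" or "top" or "wrist"; returns the picture (420x560x3 uint8, blue, green, red); there is no depth.
- bot.camera_params(name): a dict with "fovy" (degrees; the focal length in pixels is half the picture's height over the tangent of half this angle, whatever the lens; pixels are square), "cx", "cy" (the principal point, pixels), "distortion" ([k1, k2, p1, p2, k3] as OpenCV has them; the pictures are not rectified), "camera_from_world" (4x4, takes a point from world to camera coordinates). Camera axes: x right, y down, z forward; pixel columns grow to the right and rows downward; lengths in mm; the calibration is good to about 2 mm. A picture is of the moment at which its call begins: read the wrist's pose just before it. camera_params takes no time and is no camera call; for the wrist camera it gives the pose at the moment of the call.
- bot.close_job(): hands the job in; it is judged then, once.
The state is a dict: "time": time; "joint_positions": joint angles; "dq": joint speeds; "tau": joint torques, N m; "tool_pos": TCP position; "tcp_rot": TCP orientation; "contact_force": force on the tool from outside, world axes, zero at the start; "moment": the same for the moment, N m; "grip_width": finger opening in mm; "finger_force": force on a finger pad.
Only numpy, scipy, OpenCV 4.12 (cv2) and the standard library are available. Lean on these libraries where they do the work, as an engineer would, in place of code of your own. Each camera call takes 0.05 s, during which the arm holds its last target. There are 200 camera calls.

## Working session

There is one attempt and no reset: what is moved stays moved. The work goes in short steps, Python scripts to look and compute and a shell command to move; the robot and the scene stay as the last step left them, time stands still between calls to the robot, and variables do not carry over. Pictures are saved under pics/ and viewed, at most 10 in all, crops included, and the job is handed in when it is done.

```bash
mkdir -p pics
cat > h.py <<'E'
import numpy as np,cv2
from plant import bot
def save(n,f):
    p=bot.camera_params(n); im=bot.capture(n); cv2.imwrite(f'pics/{f}.png',im); np.save(f'pics/{f}.npy',p,allow_pickle=True); return im,p
def K(p):
    f=210/np.tan(np.radians(p['fovy'])/2); return np.array([[f,0,p['cx']],[0,f,p['cy']],[0,0,1]]),np.array(p['distortion'],float)
def ray(p,uv):
    k,d=K(p); q=cv2.undistortPoints(np.array(uv,float).reshape(-1,1,2),k,d).reshape(-1,2)
    T=np.array(p['camera_from_world']); R=T[:3,:3]; c=-R.T@T[:3,3]
    return c,np.c_[q,np.ones(len(q))]@R
def onz(p,uv,z):
    c,v=ray(p,uv); z=np.broadcast_to(z,len(v)); return c+v*((z-c[2])/v[:,2])[:,None]
def proj(p,X):
    k,d=K(p); T=np.array(p['camera_from_world']); return cv2.projectPoints(np.array(X,float).reshape(-1,1,3),cv2.Rodrigues(T[:3,:3])[0],T[:3,3],k,d)[0].reshape(-1,2)
def ld(f): return np.load(f'pics/{f}.npy',allow_pickle=True).item()
E
python3 - <<'E'
from h import *
a,_=save('top','t0');b,_=save('scene','s0')
print(bot.get_obs()['time'])
E
```

```text
0.1
```

View pics/t0.png

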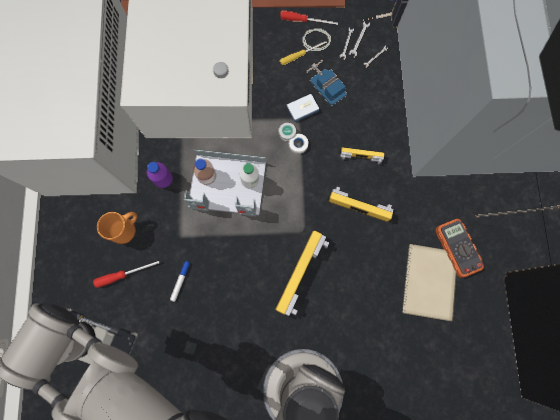

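View pics/s0.png

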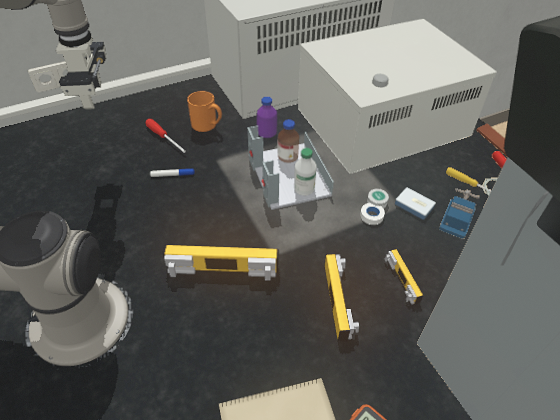

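The top picture has three yellow rails: small at (362,154), middle at (361,205) and large at (302,272). The rack's uprights are near (195,200) and (246,208), and the purple bottle to leave alone is at (158,175). Next I'll check the lengths and take one close crop.

Run:
```python
from h import *
p=ld('t0'); im=cv2.imread('pics/t0.png')
hsv=cv2.cvtColor(im,cv2.COLOR_BGR2HSV); m=cv2.inRange(hsv,(20,120,90),(32,255,255))
n,l,s,c=cv2.connectedComponentsWithStats(cv2.morphologyEx(m,cv2.MORPH_CLOSE,np.ones((9,9))))
for i in range(1,n):
    if s[i,4]>60:
        r=cv2.minAreaRect(np.argwhere(l==i)[:,::-1].astype(np.float32)); b=cv2.boxPoints(r)
        w=onz(p,b,46.); print(c[i].round(),[np.linalg.norm(w[1]-w[0]).round(),np.linalg.norm(w[2]-w[1]).round()],w.mean(0).round(), b.round().tolist())
print('cam',ray(p,[[280,210]])[0])
a=cv2.resize(im[145:220,180:275],None,fx=6,fy=6,interpolation=cv2.INTER_CUBIC)
b=cv2.resize(im[180:230,320:400],None,fx=7,fy=7,interpolation=cv2.INTER_CUBIC)[:, :]
cv2.imwrite('pics/c0.png',a);cv2.imwrite('pics/c1.png',b)
```

```text
[292.  57.] [np.float64(92.0), np.float64(24.0)] [1054.  -16.   46.] [[279.0, 60.0], [303.0, 48.0], [306.0, 54.0], [282.0, 66.0]]
[362. 152.] [np.float64(26.0), np.float64(135.0)] [ 707. -221.   46.] [[340.0, 155.0], [341.0, 147.0], [383.0, 152.0], [383.0, 160.0]]
[360. 206.] [np.float64(34.0), np.float64(199.0)] [ 534. -203.   46.] [[328.0, 201.0], [331.0, 191.0], [393.0, 212.0], [390.0, 222.0]]
[298. 272.] [np.float64(264.0), np.float64(33.0)] [344.  -4.  46.] [[274.0, 309.0], [313.0, 229.0], [322.0, 234.0], [284.0, 314.0]]
cam [ 236.59167409   65.21691824 1360.26838257]
```

View pics/c0.png

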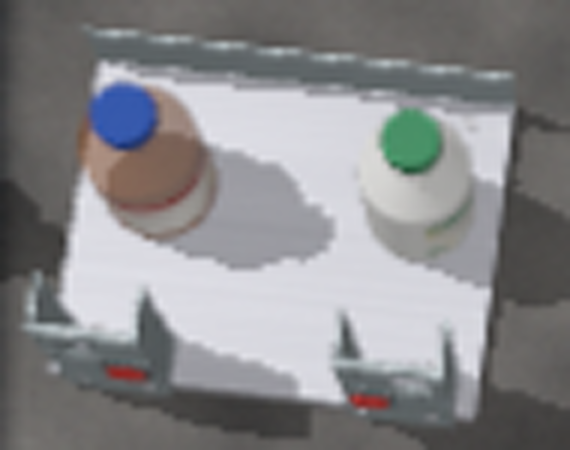

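View pics/c1.png

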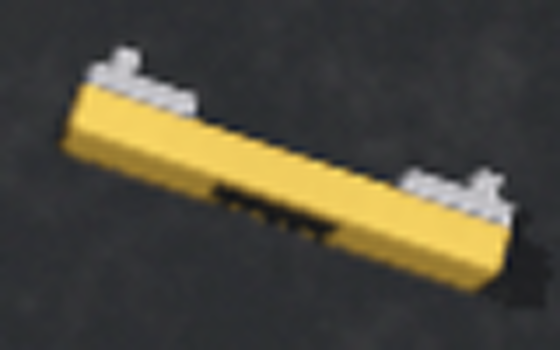

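The middle rail is 199 mm long at about (534,-203), with its hooks on the +x side, so it's the right one. Crop c0 shows the two uprights with their red rollers on the near side, at crop (125,373) and (370,402).

Run:
```python
from h import *
p=ld('t0')
t=lambda a,k,o:np.array(a,float)/k+np.array(o)-0.5*(1-1/k)
u=onz(p,t([[28,328],[163,360],[338,355],[455,390]],6,(180,145)),118.); print('upr',u.round())
r=onz(p,t([[125,373],[370,402]],6,(180,145)),55.); print('rollers',r.round(),np.linalg.norm(r[0]-r[1]))
print('caps',onz(p,t([[125,115]],6,(180,145)),125.).round(),onz(p,t([[410,140]],6,(180,145)),140.).round())
w=onz(p,t([[85,85],[510,230],[68,137],[500,275]],7,(320,180)),46.);print('rail',w.round(1),w.mean(0))
d=w[0]-w[1];print(np.linalg.norm(d),np.arctan2(-d[0],d[1]))
c=bot.camera_params('wrist');T=np.linalg.inv(c['camera_from_world']);print(T.round(2),c['fovy'])
o=bot.get_obs();print(o['tool_pos'],o['tcp_rot'],o['joint_positions'])
```

```text
upr [[558. 324. 118.]
 [540. 258. 118.]
 [539. 174. 118.]
 [520. 117. 118.]]
rollers [[549. 287.  55.]
 [529. 163.  55.]] 125.71797332878607
caps [[663. 276. 125.]] [[640. 135. 140.]]
rail [[ 584.5 -117.9   46. ]
 [ 512.1 -300.4   46. ]
 [ 561.  -108.9   46. ]
 [ 492.1 -294.1   46. ]] [ 537.44367146 -205.32103301   46.        ]
196.32495143848772 -0.3778594165465344
[[ 3.6000e-01  9.0000e-01  2.4000e-01  1.2593e+02]
 [ 9.3000e-01 -3.5000e-01 -9.0000e-02  5.1460e+02]
 [-0.0000e+00  2.5000e-01 -9.7000e-01  3.8400e+02]
 [ 0.0000e+00  0.0000e+00  0.0000e+00  1.0000e+00]] 71.42152153458635
[189.06399996 489.41569535 243.11295157] [-3.14023124e+00 -2.03200477e-04  2.77281462e+00] [ 1.05601281e+00  3.42659820e-01  1.52491569e+00  3.10480054e-06
  1.27539363e+00 -1.46006526e-01]
```

```bash
python3 -m pendant '[[[0.67,-0.87,-0.07],[0,0,-1],1],[[0.67,-0.87,-0.07],[0,0,-1],1],[[0.67,-0.87,-0.07],[0,0,-1],1],[[0.67,-0.87,-0.07],[0,0,-1],1],[[0.67,-0.87,-0.07],[0,0,-1],1],[[0.67,-0.87,-0.07],[0,0,-1],1],[[0.67,-0.87,-0.07],[0,0,-1],1],[[0.67,-0.87,-0.07],[0,0,-1],1],[[0.67,-0.87,-0.07],[0,0,-1],1],[[0.67,-0.87,-0.07],[0,0,-1],1]]'
python3 - <<'E'
from h import *
bot.capture('wrist')
im,p=save('wrist','w1')
cv2.imwrite('pics/w1r.png',cv2.resize(im,(800,600),interpolation=cv2.INTER_CUBIC))
o=bot.get_obs();print(o['time'],o['tool_pos'],o['tcp_rot'],abs(o['dq']).max())
E
```

```text
time: 0.93
tool_pos: [390.8, 227.2, 222.5]
tcp_rot: [-3.141, 0.0, 1.567]
contact_force: [1.5, 0.2, 0.4]
grip_width: 91.7
finger_force: 0.0
1.0333 [392.40626847 225.61045737 222.21416431] [3.14143673e+00 1.29730030e-03 1.56453242e+00] 0.07793170628950025
```

View pics/w1r.png

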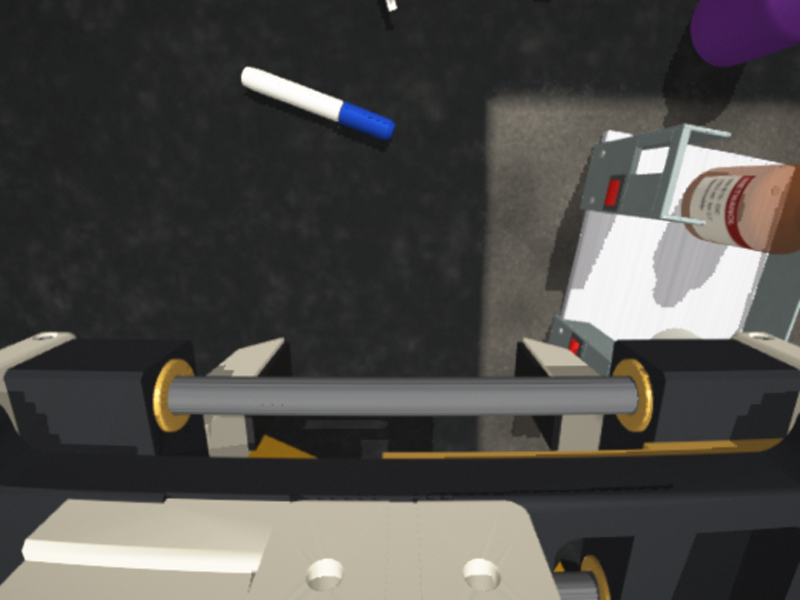

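The wrist picture shows the left upright's slot at (653,161), its roller at (613,192), its top front edge from (690,124) to (662,215), and the right roller at (575,346). I'll fit the rack pose to these points.

```bash
cat > fit.py <<'E'
from h import *
from scipy.optimize import least_squares
def red(f):
    im=cv2.imread(f'pics/{f}.png');h=cv2.cvtColor(im,cv2.COLOR_BGR2HSV)
    m=cv2.inRange(h,(0,170,100),(5,255,255))|cv2.inRange(h,(175,170,100),(180,255,255))
    n,l,s,c=cv2.connectedComponentsWithStats(m); return [(c[i].round(1).tolist(),s[i].tolist()) for i in range(1,n) if s[i,4]>3]
E
python3 - <<'E'
from fit import *
for f in('t0','s0','w1'): print(f,red(f))
w=ld('w1');t=ld('t0')
q=lambda a:(np.array(a,float)+.5)/(800/560)-.5
k=lambda a:(np.array(a,float)+.5)/6+np.array([180,145])-.5
obs=[(w,q([690,124]),(0,100,118)),(w,q([662,215]),(0,48,118)),(w,q([672,147]),(0,75+18,108)),(w,q([663,173]),(0,75,108)),
 (w,q([613,192]),(-5,62,55)),(w,q([575,346]),(-5,-62,55)),
 (t,k([125,373]),(-5,62,55)),(t,k([370,402]),(-5,-62,55)),(t,k([28,328]),(0,100,118))]
def W(x,P):
    c,s=np.cos(x[2]),np.sin(x[2]); P=np.array(P,float); return [x[0]+c*P[0]-s*P[1],x[1]+s*P[0]+c*P[1],P[2]]
def res(x,d=0):
    return np.concatenate([(proj(p,W(x,P))[0]-uv)*(1 if p is w else 2.2) for p,uv,P in obs])
r=least_squares(res,[540,225,-.16],loss='soft_l1');print(r.x,res(r.x).reshape(-1,2).round(1).tolist())
E
```

```text
t0 [([292.5, 16.2], [281, 12, 26, 10, 167]), ([200.5, 207.0], [199, 207, 4, 1, 4]), ([108.3, 278.5], [94, 271, 32, 16, 257])]
s0 [([155.0, 127.2], [146, 119, 21, 19, 175]), ([498.8, 158.0], [493, 151, 13, 16, 126])]
w1 [([428.1, 134.6], [423, 126, 11, 18, 127]), ([514.5, 147.0], [514, 146, 2, 3, 4]), ([514.0, 151.5], [514, 150, 1, 4, 4]), ([401.4, 241.9], [398, 237, 7, 11, 51])]
[ 5.43603673e+02  2.27284256e+02 -1.37611954e-01] [[-1.7, 2.4], [1.9, 2.8], [1.2, -3.6], [2.3, -0.1], [-1.1, 0.3], [-0.9, 3.6], [-1.5, 1.3], [-2.5, -0.5], [-2.0, 0.5]]
```

```bash
python3 -m pendant '[[[0.2,-0.6,0],[0,0,-0.5],1],[[0.2,-0.6,0],[0,0,-0.5],1],[[0.2,-0.6,0],[0,0,-0.5],1],[[0.2,-0.6,0],[0,0,-0.5],1],[[0.2,-0.6,0],[0,0,-0.5],1],[[0.2,-0.6,0],[0,0,-0.5],1],[[0,0,0],[0,0,0],1],[[0,0,0],[0,0,0],1],[[0,0,0],[0,0,0],1],[[0,0,0],[0,0,0],1]]'
python3 - <<'E'
from h import *
im,p=save('wrist','w2')
u=proj(p,[[540,225,60]])[0];print(u)
x0=int(np.clip(u[0]-100,0,360));y0=int(np.clip(u[1]-75,0,270))
print(x0,y0);cv2.imwrite('pics/w2c.png',cv2.resize(im[y0:y0+150,x0:x0+200],(800,600),interpolation=cv2.INTER_CUBIC))
E
```

```text
time: 1.87
tool_pos: [425.8, 121.7, 222.7]
tcp_rot: [-3.141, -0.0, 1.215]
contact_force: [0.5, 0.2, -0.1]
grip_width: 92.2
finger_force: 0.0
[355.47836894  61.51137695]
255 0
```

View pics/w2c.png

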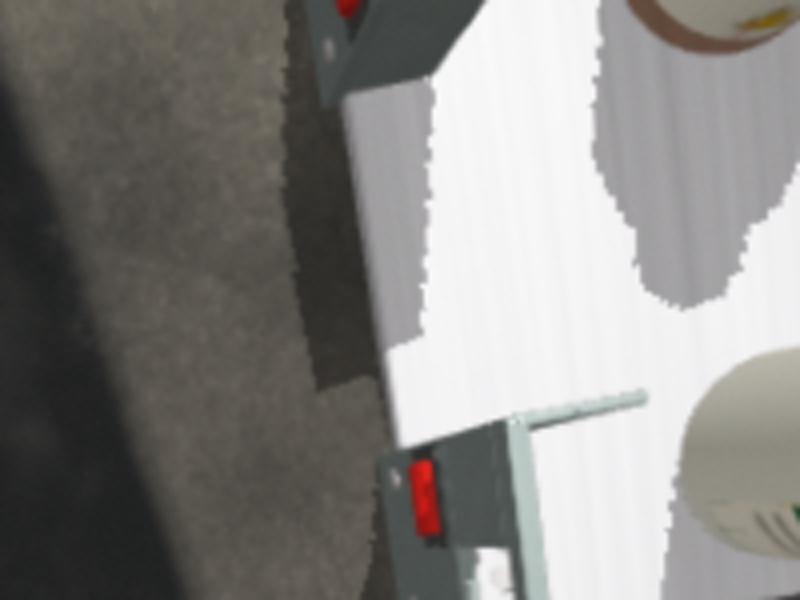

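The crop shows the right upright: roller at (425,499), inner top corner at (508,420), slot's inner top corner at (508,548). The left roller's end is at (347,16).

Run:
```python
from fit import *
w=ld('w1');t=ld('t0');w2=ld('w2')
q=lambda a:(np.array(a,float)+.5)/(800/560)-.5
k=lambda a:(np.array(a,float)+.5)/6+np.array([180,145])-.5
z=lambda a:(np.array(a,float)+.5)/4+np.array([255,0])-.5
obs=[(w,q([690,124]),(0,100,118)),(w,q([662,215]),(0,48,118)),(w,q([672,147]),(0,75+18,108)),(w,q([663,173]),(0,75,108)),
 (w,np.array([428.1,134.6]),(-5,62,55)),
 (t,k([125,373]),(-5,62,55)),(t,k([370,402]),(-5,-62,55)),
 (w2,z([508,420]),(0,-48,118)),(w2,z([508,548]),(0,-75,108)),(w2,z([425,499]),(-5,-62,55)),(w2,z([347,16]),(-5,53,55))]
def W(x,P):
    c,s=np.cos(x[2]),np.sin(x[2]); P=np.array(P,float); return [x[0]+c*P[0]-s*P[1],x[1]+s*P[0]+c*P[1],P[2]]
def res(x):
    return np.concatenate([(proj(p,W(x,P))[0]-uv) for p,uv,P in obs])
r=least_squares(res,[540,225,-.16],loss='soft_l1');print(r.x,res(r.x).reshape(-1,2).round(1).tolist())
h=W(r.x,(-21,0,63));print('home',h,'yaw tool',np.pi/2+r.x[2])
im=cv2.imread('pics/w2.png')
```

```text
[ 5.41277875e+02  2.27397496e+02 -1.58832986e-01] [[-2.0, 2.6], [0.4, 2.8], [0.8, -3.4], [1.4, 0.0], [-1.2, -0.0], [-0.7, 0.9], [-1.2, 0.9], [0.6, -0.8], [0.5, 0.7], [-2.2, 0.4], [-0.3, -1.1]]
home [np.float64(520.5422120330144), np.float64(230.7189815950613), np.float64(63.0)] yaw tool 1.4119633408631294
```

```bash
python3 -m pendant '[[[0.37,-1,-0.2],[0,0,-0.02],1],[[0.37,-1,-0.2],[0,0,-0.02],1],[[0.37,-1,-0.2],[0,0,-0.02],1],[[0.37,-1,-0.2],[0,0,-0.02],1],[[0.37,-1,-0.2],[0,0,-0.02],1],[[0.37,-1,-0.2],[0,0,-0.02],1],[[0.37,-1,-0.2],[0,0,-0.02],1],[[0.37,-1,-0.2],[0,0,-0.02],1],[[0.37,-1,-0.2],[0,0,-0.02],1],[[0,-0.7,0],[0,0,0],1]]'
python3 - <<'E'
from h import *
bot.capture('wrist');bot.capture('wrist')
im,p=save('wrist','w3')
o=bot.get_obs();print(o['tool_pos'],o['tcp_rot'])
h=cv2.cvtColor(im,cv2.COLOR_BGR2HSV);m=cv2.inRange(h,(20,120,60),(32,255,255))
cv2.imwrite('pics/w3r.png',cv2.resize(im,(800,600),interpolation=cv2.INTER_CUBIC))
E
```

```text
time: 2.75
tool_pos: [527.3, -171.9, 167.4]
tcp_rot: [-3.141, 0.0, 1.192]
contact_force: [-0.5, 0.3, -0.5]
grip_width: 92.1
finger_force: 0.0
[ 526.13450334 -170.67264829  168.1848814 ] [-3.14070666e+00 -2.58975366e-04  1.19013129e+00]
```

View pics/w3r.png

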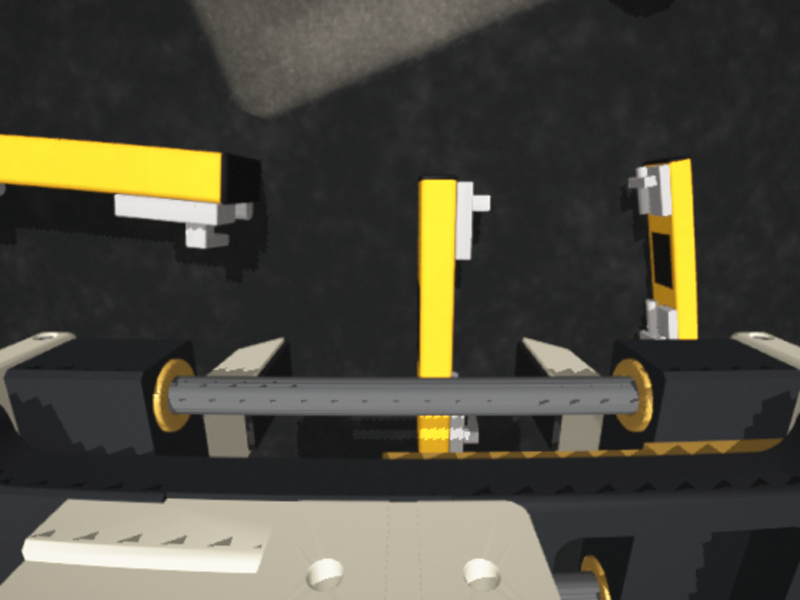

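The wrist picture shows the middle rail's top face, with left-end corners at (420,180) and (456,180) and sides running down to (420,370) and (452,370). Its hook is at (480,203), on the +x side.

Run:
```python
from h import *
p=ld('w3');q=(np.array([[420,180.],[456,180],[420,370],[452,370],[464,182],[490,203]])+.5)/(800/560)-.5
w=onz(p,q,[46,46,46,46,42,40]);print(w.round(1),np.linalg.norm(w[0]-w[1]))
e=(w[0]+w[1])/2;b=(w[2]+w[3])/2;d=(e-b)[:2];y=np.arctan2(-d[0],d[1]);print('yaw',y)
for yy in(y,-.378): print(e[:2]-100*np.array([-np.sin(yy),np.cos(yy)]))
```

```text
[[ 564.2 -106.8   46. ]
 [ 584.5 -115.    46. ]
 [ 518.9 -223.2   46. ]
 [ 539.1 -231.4   46. ]
 [ 589.2 -118.    42. ]
 [ 600.4 -136.2   40. ]] 21.91143202426982
yaw -0.37164540860309775
[ 538.05604105 -204.07398988]
[ 537.46470122 -203.84134389]
```

```bash
python3 -m pendant '[[[0.2,-0.55,-0.8],[0,0,0.05],1],[[0.2,-0.55,-0.8],[0,0,0.02],1],[[0,0,-0.75],[0,0,0],1],[[0,0,-0.75],[0,0,0],1],[[0,0,-0.75],[0,0,0],0.3],[[0,0,-0.75],[0,0,0],0],[[0,0,0],[0,0,0],0],[[0,0,0],[0,0,0],-1],[[0,0,0],[0,0,0],-1],[[0,0,0],[0,0,0],-1]]'
```

```text
time: 3.73
tool_pos: [539.3, -203.2, 32.6]
tcp_rot: [3.138, 0.0, 1.2]
contact_force: [0.4, -0.3, -0.3]
grip_width: 56.4
finger_force: 0.0
```

```bash
python3 -m pendant '[[[0,0,0],[0,0,0],-1],[[0,0,0],[0,0,0],-1],[[0,0,0],[0,0,0],-1],[[0,0,0],[0,0,0],-1],[[0,0,0],[0,0,0],-1],[[0,0,0],[0,0,0],-1],[[0,0,0],[0,0,0],-1],[[0,0,0.3],[0,0,0],-1],[[0,0,0.7],[0,0,0],-1],[[0,0,0.8],[0,0,0],-1]]'
```

```text
time: 4.57
tool_pos: [536.9, -202.6, 84.0]
tcp_rot: [-3.137, -0.001, 1.2]
contact_force: [0.2, -0.2, -2.4]
grip_width: 21.9
finger_force: 30.0
```

```bash
python3 -m pendant '[[[-0.1,0.5,0.5],[0,0,0.1],-1],[[-0.17,0.9,0.5],[0,0,0.12],-1],[[-0.17,0.95,0.4],[0,0,0.12],-1],[[-0.17,0.95,0.2],[0,0,0.12],-1],[[-0.17,0.95,0],[0,0,0.12],-1],[[-0.17,0.95,0],[0,0,0.12],-1],[[-0.17,0.95,0],[0,0,0.12],-1],[[-0.17,0.95,0],[0,0,0.12],-1],[[-0.17,0.95,0],[0,0,0.12],-1],[[-0.17,0.95,0],[0,0,0.12],-1]]'
```

```text
time: 5.4
tool_pos: [487.5, 61.9, 133.4]
tcp_rot: [-3.141, 0.013, 1.344]
contact_force: [-12.1, -42.8, 9.7]
grip_width: 25.6
finger_force: 31.0
```

The hook end met the side of the right upright, so I'll back off and inspect the grip.

```bash
python3 -m pendant '[[[-0.2,-0.6,0.2],[0,0,0],-1],[[-0.5,-0.6,0.2],[0,0,0],-1],[[-0.6,-0.4,0.3],[0,0,0],-1],[[-0.6,0,0.3],[0,0,0],-1],[[-0.5,0,0],[0,0,0],-1],[[0,0,0],[0,0,0],-1],[[0,0,0],[0,0,0],-1],[[0,0,0],[0,0,0],-1],[[0,0,0],[0,0,0],-1],[[0,0,0],[0,0,0],-1]]'
python3 - <<'E'
from h import *
im,p=save('wrist','w4'); b,_=save('scene','s4');t,_=save('top','t4')
o=bot.get_obs();print(o['time'],o['tool_pos'],o['tcp_rot'],o['contact_force'],o['grip_width'])
u=proj(ld('s4'),[o['tool_pos']])[0].astype(int);print(u)
x0=max(u[0]-90,0);y0=max(u[1]-40,0);print(x0,y0)
c=cv2.resize(b[y0:y0+150,x0:x0+180],(480,400),interpolation=cv2.INTER_CUBIC)
cv2.imwrite('pics/m4.png',np.hstack([cv2.resize(im[:240],(320,137)) if 0 else cv2.resize(im[:400,130:430],(300,400)),c]))
E
```

```text
time: 6.23
tool_pos: [417.8, 18.8, 162.6]
tcp_rot: [-3.142, -0.0, 1.341]
contact_force: [0.3, -0.2, -2.4]
grip_width: 21.5
finger_force: 30.0
6.3833 [417.48148097  18.79090516 162.50304018] [-3.14124685e+00  2.82824031e-05  1.34138503e+00] [ 0.94949839 -0.09925876 -3.33730928] 21.967094048337724
[245 205]
155 165
```

View pics/m4.png

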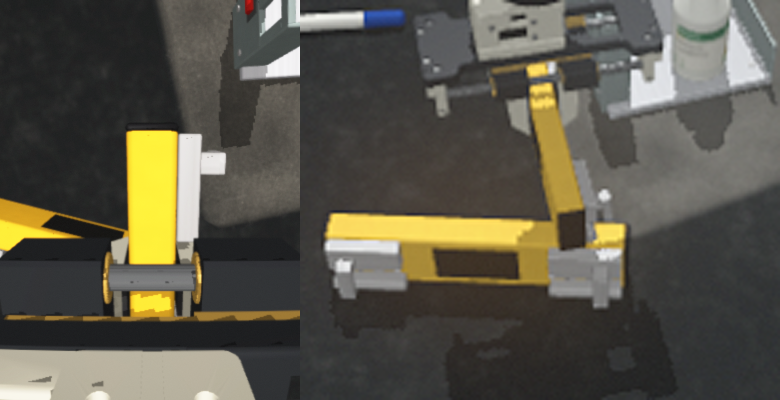

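The rail is still held square between the pads. Next I'll measure how far it slipped or tilted, from its left end (257,130)-(307,130) and its hook tip (355,152)-(355,174).

```bash
cat > grip.py <<'E'
from fit import *
from scipy.spatial.transform import Rotation as Ro
def tool(o): return Ro.from_euler('xyz',o['tcp_rot']).as_matrix(),np.array(o['tool_pos'])
def edges(im):
    h=cv2.cvtColor(im,cv2.COLOR_BGR2HSV);m=cv2.inRange(h,(20,120,130),(32,255,255));m[:,:240]=0;m[:,330:]=0
    return {r:(np.flatnonzero(m[r])[[0,-1]].tolist() if m[r].any() else None) for r in (120,126,128,130,132,134,140,160,180,200,220,235)}
def fitgrip(p,R,t,obs):
    # rail axes in tool: rail y=tool x, rail x=tool y, z = -tool z ; params: along, across, height of mid, tilt about closing axis
    B=np.array([[0,1,0],[1,0,0],[0,0,-1.]])
    P=np.array([o[1] for o in obs],float);uv=np.array([o[0] for o in obs],float)
    def W(x): 
        return (R@(B@(Ro.from_euler('xyz',[x[3],0,x[4]]).as_matrix()@P.T+np.array([[x[1]],[x[0]],[x[2]]])) ).T+t
    f=lambda x:np.r_[(proj(p,W(x))-uv).ravel(),x[1]/1,x[4]/.01]
    r=least_squares(f,[0,0,-9,0,0],loss='soft_l1');return r.x,f(r.x)[:-2].reshape(-1,2).round(1).tolist()
E
python3 - <<'E'
from grip import *
im=cv2.imread('pics/w4.png');p=ld('w4');print(edges(im))
o=bot.get_obs();R,t=tool(o)
obs=[((257,130),(-11,100,23)),((307,130),(11,100,23)),((355,152),(36,89,17)),((355,174),(36,79,17)),((328,134.5),(21,97,20))]
print(fitgrip(p,R,t,obs[:4]))
E
```

```text
Traceback (most recent call last):
  File "grip.py", line 12
    return (R@(B@(Ro.from_euler('xyz',[x[3],0,x[4]]).as_matrix()@P.T+np.array([[x[1]],[x[0]],[x[2]]])) ).T+t
           ^
SyntaxError: '(' was never closed
```

```bash
sed -i 's/\[x\[2\]\]\])) ).T+t/[x[2]]])))).T+t/' grip.py
python3 - <<'E'
from grip import *
im=cv2.imread('pics/w4.png');p=ld('w4');print(edges(im))
o=bot.get_obs();R,t=tool(o)
obs=[((256.5,130),(-11,100,23)),((307,130),(11,100,23)),((355,152),(36,89,17)),((355,174),(36,79,17))]
print(fitgrip(p,R,t,obs))
B=np.array([[0,1,0],[1,0,0],[0,0,-1.]])
for th in(-.1,0,.1):
  print([proj(p,[R@(B@(Ro.from_euler('x',th).as_matrix()@np.array(P)+[0,0,-9.6]))+t])[0].round() for P in((-11,100,23),(11,100,23),(-11,40,23),(36,89,17.))])
E
```

```text
{120: None, 126: None, 128: None, 130: [267, 297], 132: [257, 306], 134: [257, 307], 140: [256, 307], 160: [257, 306], 180: [257, 306], 200: [258, 306], 220: [258, 305], 235: [253, 305]}
(array([-2.76698663e+01,  2.41499024e-01, -2.48497421e+01,  7.75417456e-02,
       -1.26999854e-03]), [[0.3, -0.1], [-1.1, -0.1], [1.2, 0.9], [-0.4, -0.6]])
[array([255.,  56.]), array([306.,  55.]), array([257., 193.]), array([359.,  86.])]
[array([253.,  54.]), array([308.,  54.]), array([256., 200.]), array([364.,  86.])]
[array([251.,  55.]), array([310.,  55.]), array([255., 207.]), array([370.,  88.])]
```

The rail slipped about 28 mm along and roughly 15 mm down in the jaws. I'll set it on clear worktop and regrasp it at its middle.

```bash
python3 -m pendant '[[[0.6,-0.24,0],[0,0,0],-1],[[0.86,-0.34,-0.2],[0,0,0],-1],[[0.86,-0.34,-0.4],[0,0,0],-1],[[0.86,-0.34,-0.4],[0,0,0],-1],[[0.86,-0.34,-0.4],[0,0,0],-1],[[0.86,-0.34,-0.4],[0,0,0],-1],[[0.2,-0.1,-0.5],[0,0,0],-1],[[0,0,-0.5],[0,0,0],-1],[[0,0,-0.3],[0,0,0],-1],[[0,0,0],[0,0,0],-1]]'
```

```text
time: 7.22
tool_pos: [568.6, -42.1, 67.2]
tcp_rot: [-3.136, 0.0, 1.341]
contact_force: [-0.0, 0.3, -3.3]
grip_width: 21.8
finger_force: 30.0
```

```bash
python3 -m pendant '[[[0,0,-0.15],[0,0,0],-1],[[0,0,-0.15],[0,0,0],-1],[[0,0,-0.1],[0,0,0],-1],[[0,0,-0.1],[0,0,0],-1],[[0,0,-0.1],[0,0,0],-1],[[0,0,0],[0,0,0],-1],[[0,0,0],[0,0,0],-1],[[0,0,0],[0,0,0],-1],[[0,0,0],[0,0,0],-1],[[0,0,0],[0,0,0],-1]]'
python3 - <<'E'
from h import *
b,_=save('scene','s5');print(bot.get_obs()['moment'])
E
```

```text
time: 8.05
tool_pos: [570.4, -42.5, 51.9]
tcp_rot: [3.141, 0.0, 1.341]
contact_force: [0.0, -0.1, -3.0]
grip_width: 22.0
finger_force: 30.0
[-0.07735786  0.07775108 -0.00587493]
```

```bash
python3 -m pendant '[[[0,0,-0.1],[0,0,0],-1],[[0,0,-0.1],[0,0,0],-1],[[0,0,-0.1],[0,0,0],-1],[[0,0,0],[0,0,0],-1],[[0,0,0],[0,0,0],-1],[[0,0,0],[0,0,0],-1],[[0,0,0],[0,0,0],-1],[[0,0,0],[0,0,0],-1],[[0,0,0],[0,0,0],-1],[[0,0,0],[0,0,0],-1]]'
```

```text
time: 8.93
tool_pos: [570.3, -42.5, 42.8]
tcp_rot: [3.141, 0.0, 1.341]
contact_force: [-0.3, 1.0, -2.3]
grip_width: 21.7
finger_force: 30.0
```

```bash
python3 -m pendant '[[[0,0,-0.1],[0,0,0],-1],[[0,0,-0.1],[0,0,0],-1],[[0,0,0],[0,0,0],-1],[[0,0,0],[0,0,0],-1],[[0,0,0],[0,0,0],-0.3],[[0,0,0],[0,0,0],-0.3],[[0,0,0],[0,0,0],-0.3],[[0,0,0],[0,0,0],-0.3],[[0,0,0],[0,0,0],-0.3],[[0,0,0],[0,0,0],-0.3]]'
python3 - <<'E'
from grip import *
im,p=save('wrist','w6'); b,_=save('scene','s6')
o=bot.get_obs();print(o['time'],o['tool_pos'],o['contact_force'],o['grip_width']);print(edges(im))
q=cv2.resize(b[150:300,160:360],(480,360),interpolation=cv2.INTER_CUBIC)
cv2.imwrite('pics/m6.png',np.hstack([im[:360,150:450],q]))
E
```

```text
time: 9.77
tool_pos: [570.3, -42.5, 36.9]
tcp_rot: [3.141, 0.0, 1.341]
contact_force: [0.4, 0.8, -0.7]
grip_width: 32.4
finger_force: 0.0
9.8667 [570.29831263 -42.47768493  36.82271741] [-0.8242642  -1.42696109 -0.02780575] 32.09478517292465
{120: None, 126: None, 128: None, 130: None, 132: [261, 302], 134: [257, 304], 140: [257, 304], 160: [257, 304], 180: [257, 304], 200: [258, 303], 220: [259, 303], 235: [259, 303]}
```

View pics/m6.png

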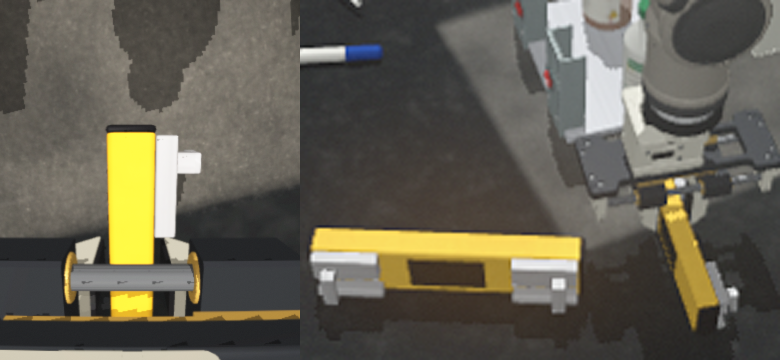

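The rail stands upright, with its end at rows 125 to 132 and its hook at (350,153)-(350,174). I'll compute where its middle is.

Run:
```python
from grip import *
p=ld('w6');o=bot.get_obs();R,t=tool(o)
w=onz(p,[(280.5,131),(280.5,125),(350,153),(350,174),(306,135),(306,236)],[46,46,40,40,44,44])
print(((w-t)@R).round(1))
p=ld('w3')
```

```text
[[69.7 -0.3 -9.2]
 [72.2 -0.3 -9.2]
 [59.8 32.1 -3.2]
 [50.  32.6 -3.2]
 [68.  11.1 -7.2]
 [20.4 12.  -7.2]]
```

```bash
python3 -m pendant '[[[-0.11,-0.47,-0.1],[0,0,0],-0.3],[[-0.11,-0.47,-0.1],[0,0,0],-0.3],[[0,0,0],[0,0,0],-0.3],[[0,0,0],[0,0,0],-1],[[0,0,0],[0,0,0],-1],[[0,0,0],[0,0,0],-1],[[0,0,0],[0,0,0],-1],[[0,0,0.3],[0,0,0],-1],[[-0.6,0,0.7],[0,0,0],-1],[[-0.6,0,0.8],[0,0,0],-1]]'
```

```text
time: 10.7
tool_pos: [526.6, -70.0, 84.3]
tcp_rot: [-3.139, -0.0, 1.342]
contact_force: [0.4, -0.5, -2.5]
grip_width: 21.8
finger_force: 30.0
```

```bash
python3 -m pendant '[[[-0.9,0,0.5],[0,0,0.06],-1],[[-0.9,0,0.5],[0,0,0.06],-1],[[-0.9,0,0.4],[0,0,0.06],-1],[[-0.9,0.2,0.2],[0,0,0.06],-1],[[0,0.6,0],[0,0,0.06],-1],[[0.14,0.9,0],[0,0,0.06],-1],[[0.14,0.9,0],[0,0,0.06],-1],[[0.14,0.9,0],[0,0,0.06],-1],[[0.14,0.9,0],[0,0,0.06],-1],[[0.14,0.9,0],[0,0,0.06],-1]]'
```

```text
time: 11.53
tool_pos: [440.5, 90.0, 133.3]
tcp_rot: [3.141, -0.0, 1.414]
contact_force: [0.3, -1.2, -3.4]
grip_width: 21.4
finger_force: 30.0
```

```bash
python3 -m pendant '[[[0.11,0.8,0],[0,0,0],-1],[[0.11,0.9,-0.1],[0,0,0],-1],[[0.11,0.9,-0.2],[0,0,0],-1],[[0.11,0.9,-0.2],[0,0,0],-1],[[0.11,0.8,-0.2],[0,0,0],-1],[[0.11,0.5,-0.2],[0,0,0],-1],[[0,0.2,-0.2],[0,0,0],-1],[[0,0,0],[0,0,0],-1],[[0,0,0],[0,0,0],-1],[[0,0,0],[0,0,0],-1]]'
python3 - <<'E'
from grip import *
im,p=save('wrist','w7')
o=bot.get_obs();print(o['time'],o['tool_pos'],o['tcp_rot'],o['contact_force'],o['grip_width']);print(edges(im))
cv2.imwrite('pics/w7r.png',cv2.resize(im[0:240,220:540],(800,600),interpolation=cv2.INTER_CUBIC))
E
```

```text
time: 12.37
tool_pos: [460.3, 237.4, 100.0]
tcp_rot: [-3.141, 0.0, 1.413]
contact_force: [0.2, 0.4, -3.0]
grip_width: 22.0
finger_force: 30.0
12.4167 [460.4846383  237.40664776 100.17962702] [3.14131588e+00 1.25976325e-04 1.41216868e+00] [ 0.2444569  -0.63711428 -2.10621217] 21.859213167235918
{120: [256, 307], 126: [256, 307], 128: [256, 307], 130: [256, 306], 132: [256, 306], 134: [256, 307], 140: [256, 306], 160: [257, 306], 180: [257, 306], 200: [258, 306], 220: [258, 305], 235: [259, 305]}
```

View pics/w7r.png

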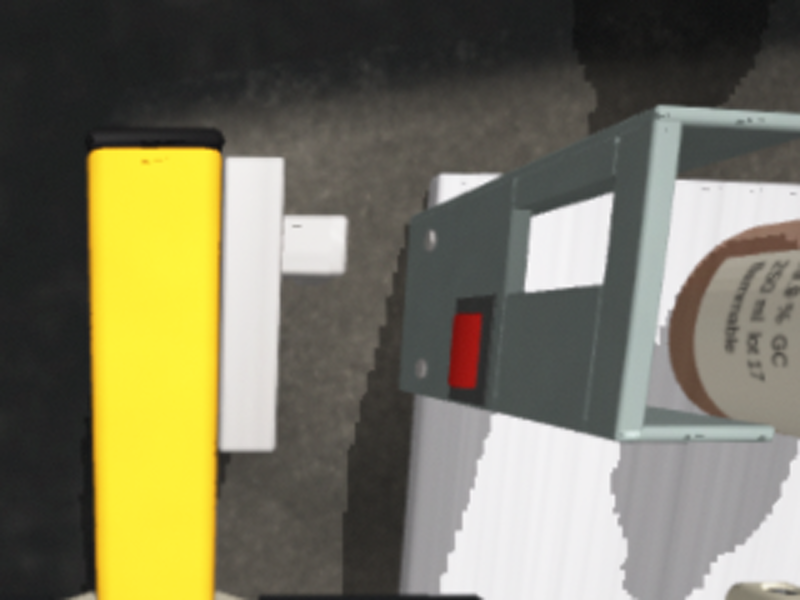

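The rail's left end, with its hook tip at crop (346,243), faces the left upright: slot corners (613,190) and (601,287), roller (466,350), top edge (658,112)-(617,437). I'll compute the remaining relative offset.

Run:
```python
from grip import *
p=ld('w7');o=bot.get_obs();R,t=tool(o)
z=lambda a:((np.array(a,float)+.5)/2.5+np.array([220,0])-.5)
ro=[((658,112),(0,100,118)),((617,437),(0,48,118)),((613,190),(0,93,108)),((601,287),(0,75,108)),((506,292),(0,75,70)),((448,352),(-5,62,50))]
def W(x,P):
    c,s=np.cos(x[2]),np.sin(x[2]); return [x[0]+c*P[0]-s*P[1],x[1]+s*P[0]+c*P[1],P[2]]
x0=np.array([541.3,227.4,-.159])
f=lambda x:np.r_[np.concatenate([proj(p,W(x,P))[0]-z(uv) for uv,P in ro[:5]]),(x[2]+.159)/.006]
print('prior res',f(x0).round(1).tolist())
r=least_squares(f,x0,loss='soft_l1');x=r.x;print(x,f(x).round(1).tolist())
# rail via same image
go=[(z((88,140)),(-11,100,23)),(z((222,140)),(11,100,23)),(z((346,216)),(36,89,17)),(z((346,272)),(36,79,17))]
g,gr=fitgrip(p,R,t,go);print('grip',g,gr)
for name,(gx,gy,gz) in {'nominal':(0,0,-8),'fit':(g[1],g[0],g[2])}.items():
    m=t+R@np.array([gy,gx,-gz]); c,s=np.cos(x[2]),np.sin(x[2]); d=m-[x[0],x[1],0]
    print(name,'rail in rack',c*d[0]+s*d[1],-s*d[0]+c*d[1],m[2])
# hook y directly: intersect at hook z (mid z+17)
w=onz(p,[z((346,216)),z((346,272)),z((155,132)),z((155,148))],[t[2]-8+17]*2+[t[2]+15]*2);print(((w-t)@R).round(1))
```

```text
prior res [4.4, 3.1, 3.3, 3.0, 5.2, -4.7, 4.8, -0.6, 2.9, 1.3, 0.0]
[ 5.39543354e+02  2.28244558e+02 -1.57206440e-01] [-0.3, 1.3, -0.8, 1.7, 0.8, -6.3, 0.6, -2.0, -0.4, 0.2, 0.3]
grip [ 6.26604595e-01 -5.24974390e-01 -1.55468010e+01 -3.95616587e-02
 -1.06262634e-03] [[0.5, 0.2], [-2.2, 0.3], [1.0, -0.3], [0.0, -0.2]]
nominal rail in rack -79.51600381650114 -3.329313333521684 92.17962739128043
fit rail in rack -80.03799973648492 -2.702916981978653 84.63260249812858
[[ 88.4  32.4  -9. ]
 [ 79.3  32.9  -9. ]
 [100.   -0.  -15. ]
 [ 97.6  -0.  -15. ]]
```

```bash
python3 -m pendant '[[[0.01,0.05,-0.11],[0,0,0],-1],[[0.01,0.05,-0.11],[0,0,0],-1],[[0.25,-0.04,0],[0,0,0],-1],[[0.25,-0.04,0],[0,0,0],-1],[[0.25,-0.04,0],[0,0,0],-1],[[0.25,-0.04,0],[0,0,0],-1],[[0.25,-0.04,0],[0,0,0],-1],[[0.25,-0.04,0],[0,0,0],-1],[[0,0,0],[0,0,0],-1],[[0,0,0],[0,0,0],-1]]'
python3 - <<'E'
from grip import *
im,p=save('wrist','w8')
o=bot.get_obs();R,t=tool(o);print(t,o['contact_force'])
x=np.array([539.5,228.2,-.1575]);c,s=np.cos(x[2]),np.sin(x[2]); d=t-[x[0],x[1],0]; print('rack',c*d[0]+s*d[1],-s*d[0]+c*d[1])
E
```

```text
time: 13.25
tool_pos: [506.4, 233.9, 93.0]
tcp_rot: [-3.141, 0.0, 1.413]
contact_force: [0.5, 0.2, -3.2]
grip_width: 22.1
finger_force: 30.0
[505.84158868 234.04034698  92.92567407] [-0.41333228  0.69673407 -2.93558341]
rack -34.15786044725145 0.4887482450952936
```

```bash
python3 -m pendant '[[[0.08,-0.013,0],[0,0,0],-1],[[0.08,-0.013,0],[0,0,0],-1],[[0.08,-0.013,0],[0,0,0],-1],[[0.08,-0.013,0],[0,0,0],-1],[[0.08,-0.013,0],[0,0,0],-1],[[0,0,0],[0,0,0],-1],[[0,0,0],[0,0,0],-1],[[0,0,0],[0,0,0],-1],[[0,0,0],[0,0,0],-1],[[0,0,0],[0,0,0],-1]]'
```

```text
time: 14.13
tool_pos: [518.0, 232.2, 93.1]
tcp_rot: [3.142, 0.0, 1.413]
contact_force: [-0.4, 0.2, -2.1]
grip_width: 21.6
finger_force: 30.0
```

```bash
python3 -m pendant '[[[0.04,-0.006,0],[0,0,0],-1],[[0.04,-0.006,0],[0,0,0],-1],[[0.04,-0.006,0],[0,0,0],-1],[[0,0,0],[0,0,0],-1],[[0,0,0],[0,0,0],-1],[[0,0,0],[0,0,0],-1],[[0,0,0],[0,0,0],-1],[[0,0,0],[0,0,0],-1],[[0,0,0],[0,0,0],-1],[[0,0,0],[0,0,0],-1]]'
```

```text
time: 14.97
tool_pos: [518.9, 231.9, 93.0]
tcp_rot: [-3.136, 0.001, 1.414]
contact_force: [-11.3, 1.7, 3.3]
grip_width: 21.8
finger_force: 30.0
```

```bash
python3 -m pendant '[[[-0.04,0.006,0],[0,0,0],-1],[[0,0,-0.1],[0,0,0],-1],[[0,0,-0.1],[0,0,0],-1],[[0,0,-0.1],[0,0,0],-1],[[0,0,0],[0,0,0],-1],[[0,0,0],[0,0,0],-1],[[0,0,0],[0,0,0],-1],[[0,0,0],[0,0,0],-1],[[0,0,0],[0,0,0],-1],[[0,0,0],[0,0,0],-1]]'
```

```text
time: 15.8
tool_pos: [516.5, 232.5, 83.6]
tcp_rot: [-3.133, 0.002, 1.414]
contact_force: [-12.6, 2.9, 3.9]
grip_width: 21.7
finger_force: 30.0
```

```bash
python3 -m pendant '[[[0,0,-0.1],[0,0,0],-1],[[0,0,-0.1],[0,0,0],-1],[[0,0,-0.1],[0,0,0],-1],[[0,0,0],[0,0,0],-1],[[0,0,0],[0,0,0],-1],[[0,0,0],[0,0,0],-1],[[0,0,0],[0,0,0],-1],[[0,0,0],[0,0,0],-1],[[0,0,0],[0,0,0],-1],[[0,0,0],[0,0,0],-1]]'
python3 - <<'E'
from grip import *
im,p=save('wrist','w9');o=bot.get_obs();print(o['tool_pos'],o['contact_force'],o['moment']);print(edges(im))
E
```

```text
time: 16.63
tool_pos: [517.6, 232.2, 73.3]
tcp_rot: [-3.135, 0.001, 1.414]
contact_force: [-5.4, 4.4, -8.7]
grip_width: 22.0
finger_force: 30.0
[517.55299982 232.24968952  73.29834908] [-5.31324931  3.57118574 -8.93097064] [0.52455205 1.18790994 0.21238627]
{120: [256, 306], 126: [256, 306], 128: [256, 306], 130: [256, 306], 132: [256, 306], 134: [256, 306], 140: [256, 306], 160: [257, 306], 180: [257, 305], 200: [258, 305], 220: [258, 305], 235: [259, 304]}
```

```bash
python3 -m pendant '[[[0,0,-0.1],[0,0,0],-1],[[0,0,-0.1],[0,0,0],-1],[[0,0,0],[0,0,0],-1],[[0,0,0],[0,0,0],-1],[[0,0,0],[0,0,0],-1],[[0,0,0],[0,0,0],-1],[[0,0,0],[0,0,0],-1],[[0,0,0],[0,0,0],-1],[[0,0,0],[0,0,0],-1],[[0,0,0],[0,0,0],-1]]'
```

```text
time: 17.52
tool_pos: [519.0, 232.1, 70.6]
tcp_rot: [-3.139, 0.0, 1.414]
contact_force: [-11.2, 1.3, 12.5]
grip_width: 21.3
finger_force: 30.0
```

```bash
python3 -m pendant '[[[0,0,-0.04],[0,0,0],-1],[[0,0,0],[0,0,0],-1],[[0,0,0],[0,0,0],-1],[[0,0,0.08],[0,0,0],-1],[[0,0,0],[0,0,0],0],[[0,0,0],[0,0,0],0],[[0,0,0],[0,0,0],0],[[0,0,0],[0,0,0],0],[[0,0,0],[0,0,0],0],[[0,0,0],[0,0,0],0]]'
```

```text
time: 18.35
tool_pos: [520.7, 231.8, 70.3]
tcp_rot: [3.141, -0.0, 1.413]
contact_force: [0.3, 0.2, -0.2]
grip_width: 45.8
finger_force: 0.0
```

```bash
python3 -m pendant '[[[0,0,0.4],[0,0,0],0],[[0,0,0.7],[0,0,0],0],[[0,0,0.8],[0,0,0],0],[[0,0,0.8],[0,0,0],0],[[-0.8,-0.3,0.7],[0,0,0],0],[[-0.9,-0.9,0.7],[0,0,0],0],[[-0.6,-0.9,0],[0,0,0],0],[[0,-0.9,0],[0,0,0],0],[[0,-0.6,0],[0,0,0],0],[[0,0,0],[0,0,0],0]]'
python3 - <<'E'
from grip import *
im,p=save('wrist','w10');b,s=save('scene','s10');save('top','t10');bot.capture('wrist')
o=bot.get_obs();print(o['time'],o['tool_pos'],o['contact_force'])
x=np.array([539.5,228.2,-.1575]);c,sn=np.cos(x[2]),np.sin(x[2])
W=lambda P:[x[0]+c*P[0]-sn*P[1],x[1]+sn*P[0]+c*P[1],P[2]]
for n in('w10','t10','s10'):
    pp=ld(n);i=cv2.imread(f'pics/{n}.png');m=cv2.inRange(cv2.cvtColor(i,cv2.COLOR_BGR2HSV),(20,120,90),(32,255,255))
    pr=proj(pp,[W(P) for P in((-32,100,86),(-10,100,86),(-10,-100,86),(-32,-100,86))])
    N,l,st,ce=cv2.connectedComponentsWithStats(m)
    ce_=pr.mean(0);print(n,pr.round().tolist(),[st[k].tolist() for k in range(1,N) if st[k,4]>25 and np.linalg.norm(ce[k]-ce_)<120])
i=cv2.imread('pics/t10.png');d=cv2.absdiff(i,cv2.imread('pics/t0.png'))[158:190,190:265];print('bottle area diff',d.mean())
E
```

```text
time: 19.18
tool_pos: [452.5, 122.5, 192.9]
tcp_rot: [3.141, 0.001, 1.411]
contact_force: [1.6, -0.7, -0.5]
grip_width: 46.1
finger_force: 0.0
19.3833 [452.82683837 125.60414001 192.38936922] [-0.19261917  0.15675464  0.06539865]
w10 [[331.0, -73.0], [361.0, -72.0], [350.0, 193.0], [324.0, 193.0]] [[320, 0, 38, 192, 5880]]
t10 [[184.0, 213.0], [185.0, 206.0], [251.0, 214.0], [250.0, 221.0]] [[185, 207, 28, 12, 240], [285, 230, 37, 77, 753]]
s10 [[237.0, 138.0], [245.0, 137.0], [264.0, 185.0], [256.0, 186.0]] [[238, 142, 10, 6, 44], [239, 150, 24, 46, 367], [164, 245, 113, 27, 1572]]
bottle area diff 6.469305555555556
```

Run:
```python
from grip import *
p=ld('w10');i=cv2.imread('pics/w10.png');m=cv2.inRange(cv2.cvtColor(i,cv2.COLOR_BGR2HSV),(20,120,130),(32,255,255))
rows=list(range(5,186,15));E=[]
for r in rows:
    k=np.flatnonzero(m[r,300:380])+300; E.append((k[0]-.5,k[-1]+.5))
print([(r,e,np.round(e[1]-e[0],1)) for r,e in zip(rows,E)])
# fit line-rail: mid x,y(world offset across), yaw, z of top at each end; from left/right edges
uv=[(e[j],r) for r,e in zip(rows,E) for j in(0,1)];C,V=ray(p,uv)
x=np.array([539.5,228.2]);
def f(q):
    a,yaw,z,ti=q;X=np.array([np.cos(yaw),np.sin(yaw),0]);Y=np.array([-np.sin(yaw)*np.cos(ti),np.cos(yaw)*np.cos(ti),np.sin(ti)])
    o=np.r_[x,0]+X*a+[0,0,z];n=np.cross(X,Y);w=C+V*(((o-C)@n)/(V@n))[:,None];h=(w-o)@X
    return h-np.tile([-11,11],len(rows))
r=least_squares(f,[-21,-.158,86,0]);print(r.x,abs(f(r.x)).max())
s=np.linalg.svd(r.jac)[1];print(np.sqrt(np.diag(np.linalg.inv(r.jac.T@r.jac)))*.15)
for n in('w10','s10','t10'):print(n,red(n))
```

```text
[(5, (np.float64(323.5), np.float64(357.5)), np.float64(34.0)), (20, (np.float64(322.5), np.float64(357.5)), np.float64(35.0)), (35, (np.float64(322.5), np.float64(356.5)), np.float64(34.0)), (50, (np.float64(328.5), np.float64(356.5)), np.float64(28.0)), (65, (np.float64(327.5), np.float64(355.5)), np.float64(28.0)), (80, (np.float64(327.5), np.float64(354.5)), np.float64(27.0)), (95, (np.float64(327.5), np.float64(354.5)), np.float64(27.0)), (110, (np.float64(322.5), np.float64(353.5)), np.float64(31.0)), (125, (np.float64(321.5), np.float64(352.5)), np.float64(31.0)), (140, (np.float64(320.5), np.float64(352.5)), np.float64(32.0)), (155, (np.float64(320.5), np.float64(351.5)), np.float64(31.0)), (170, (np.float64(319.5), np.float64(350.5)), np.float64(31.0)), (185, (np.float64(322.5), np.float64(350.5)), np.float64(28.0))]
[-2.82365272e+01 -1.61172824e-01  1.15196907e+02 -2.78945714e-02] 2.863138892370337
[0.13264051 0.00286275 0.68741517 0.01485899]
w10 []
s10 [([155.0, 127.2], [146, 119, 21, 19, 175]), ([498.7, 158.0], [493, 151, 13, 16, 125])]
t10 [([292.5, 16.2], [281, 12, 26, 10, 167]), ([108.2, 278.6], [94, 271, 32, 16, 257])]
```

Run:
```python
from h import *
for n in('t0','t10'):
    h=cv2.cvtColor(cv2.imread(f'pics/{n}.png'),cv2.COLOR_BGR2HSV)[150:220,180:270]
    v=[np.argwhere(cv2.inRange(h,(a,120,60),(b,255,255))>0).mean(0)[::-1].round(1) for a,b in((105,125),(60,85))];print(n,v)
    q=v if n=='t0' else q
if all(np.linalg.norm(a-b)<1.5 for a,b in zip(q,v)): print(bot.close_job())
```

```text
t0 [array([20.1, 13.9]), array([68. , 18.3])]
t10 [array([20.1, 13.9]), array([68.2, 18.1])]
the job is handed in; nothing more can be done
None
```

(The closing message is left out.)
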